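# Key on the dice tumbler and hold its paddle at half travel

## Robot

A 6-joint arm with a two-finger parallel gripper is mounted at the origin on the work surface. World frame = base frame: x ahead of the robot, y to its left, z up, the work surface at z = 0. Lengths are in m, angles in rad, forces in N, time in s.
With the tool pointing down it reaches from about 0.3 to 1 m from the base axis. Payload 5.1 kg.
Tool frame: the origin (TCP) lies midway between the tips of the shut fingers; the grasp point (between the pads) lies 19 mm behind it; z points along the fingers, x is the direction in which the jaws open and shut, and the axes are right-handed (so a half turn about z gives the same grasp; the last joint's range is limited). The gripper opens to 95 mm and grips with 3 to 60 N. Pads are 20 mm wide; open, the fingers measure 119 mm over their backs; the gripper's body (75 mm by 180 mm) begins 59 mm behind the grasp point.
Start: joints at [-1.356, 0.124, 1.65, -0, 1.367, -0.083], TCP at [0.191, -0.621, 0.215] pointing down, gripper open.
Joint ranges: [-2.61, 2.61], [-1.02, 2.33], [0.03, 2.71], [-1.35, 4.49], [0.32, 2.68], [-2.91, 2.91]. Speed limits (rad/s): [2.57, 2.57, 3.14, 3.14, 3.14, 3.14].

## Interface

Orientations are given as a unit quaternion [w, x, y, z].
In Python, from bench import arm, optics, job gives the robot as it stands.
- The arm moves only by the tool arm_command, never from a script. Its argument "series" is text: rows parted by semicolons, each of 7 numbers parted by spaces: the shift along the world's x, y, z in mm, then the turn, a rotation vector about the world's x, y, z in rad, then the opening, from 0 (shut) to 1 (fully open). A call has exactly 8 rows; each row shifts and turns the pose as measured when the row begins; what a row does not reach is not made up. A row lasts 1/12 s, in which the tool goes at most 41.7 mm and 7.16 degrees, less where a joint would pass 70% of its speed; a pose out of reach is approached as far as the arm can. A call is refused whole if a number of a shift passes 41.7 or a number of a turn 0.125, either way. A call with a gripper value outside its range is refused whole. The fingers move at their own pace and stop on an object; the grip force is fixed at half the most. Time passes only in rows, so rows that do not move let the fingers close, or fill a call up. It gives the time, the measured TCP pose, the force and the opening at its end, in the units of the state.
- arm.observe(): the state, without advancing time (a new reading comes with each control period).
- optics.read_camera(name): name is "scene" or "top" or "wrist"; returns a dict with "pixels" (420x560x3 uint8, blue, green, red), "vertical_fov" (degrees; the focal length in pixels is half the picture's height over the tangent of half this angle, whatever the lens; pixels are square), "cx", "cy" (the principal point, pixels), "view" (4x4, takes a point from world to camera coordinates). Camera axes: x right, y down, z forward; pixel columns grow to the right and rows downward; lengths in m; the calibration is good to about 2 mm. A picture is of the moment at which its call begins. There is no depth.
- job.job_done(): hands the job in, once; it reports no verdict.
Trained networks look in a picture, given as the dict that the camera call returned (one of the last four; its "shot" number tells which), for a name from the list of things; names that differ only in an ending like _2 or _b are one class to them, and where a whole thing is asked for, a point or a joint stands for the part that bears it (a point fixed in the world has none). Each returns a list of dicts, best first, with "p" (0 to 1); they miss things now and then, are a little off and sometimes report something else, mostly with a low value. They report only what shows in the picture. A call takes as long as a camera call. They do not tell look-alikes from the thing itself.
- optics.silhouettes(name, picture): "mask" (420x560 bool, what is visible of it).
- optics.landmark_of(name, picture): "centre" ([x, y, z] in m, in world coordinates, good to about 4 mm: a listed point, or the origin of a listed thing).
The state is a dict: "time_s": time; "joint_pos": joint angles; "qvel": joint speeds; "effort": joint torques, N m; "eef_pos": TCP position; "eef_rot": TCP orientation; "force": force on the tool from outside, world axes, zero at the start; "wrist_torque": the same for the moment, N m; "width": finger opening in m.
Only numpy, scipy, OpenCV 4.12 (cv2) and the standard library are available. Lean on these libraries where they do the work, as an engineer would, in place of code of your own. Each camera call takes 0.05 s, during which the arm holds its last target. There are 200 camera calls.

## Task

Take the flat-handled key from the peg rack, push it fully home in the dice tumbler's key switch, turn it clockwise (seen from above) to its stop and leave it in there. Only then press the tumbler's sprung paddle down to half its travel, where it lies level and flush with the wooden cheeks, never down to its bottom, and keep holding it there with the fingers: the program finishes while still holding the paddle level. Leave the pawns, checkers, dice cup and bottle opener where they are.

Things in the scene. Friction and masses are not known exactly. Their poses are not given: they have to be found in the camera images.
- key_bow (a point): Steel key, about 60 g, upright in a rack slot: flat bow 30 wide (lowest 8: a 14 wide neck), 10 thick, 40 tall; under it a shoulder plate 24x14x4 resting on the rack; under that a blade 16x8, 24 long (mm). Point: middle of the bow, 20 above the shoulder's top, 48 above the blade's end. x = through the thickness (close fingers along it), y = along the width of bow and blade, z = up. Half-turn symmetric.
- keyway (a point): Centre of the slot's mouth on top of the key switch's turning barrel (steel in a brass ring, 54 mm across, top 65 mm above the table). Slot upright, 18.5 x 10.5 mm, 28 mm deep, small chamfer; y = along the slot's length, z = up; turns with the barrel. Key home: shoulder on this face, bow's middle 24 mm above this point.
- lock (a joint): Turn of the barrel about its upright axis, rad: near 0 = off, grows clockwise seen from above, stop at 1.2 = on. About 0.1 N m friction; stays where left. The key has 0.15 to 0.2 rad of play in the slot, so turn it about 1.35 rad from being in line with the slot.
- paddle_pad (a point): Centre of the rubber pad on top of the sprung paddle (grey plastic, 85x50x8 mm). x: along the paddle from its free end (nearer the robot) to the hinge; z: out of its top. Hinge axis level, 70 mm from this point along x, 5 mm under the top face, 64 mm above the table. At rest the free end is 0.18 rad high; at half travel the paddle is level, top 69 mm above the table, flush with the 2 wooden cheeks by its hinge.
- paddle (a joint): Paddle angle, rad: 0 = at rest (sprung up), grows as the free end is pressed down, 0.18 = level = half travel, 0.36 = bottom. At the pad it takes about 2 N to start, 6 N at half travel, 10 N at the bottom. It springs back when let go.
- console: Dice tumbler: dark wooden case 200 (x) x 300 (y) x 35 mm, fixed, with a glass dome over two dice (100 mm across, 58 mm tall, centred 45 mm along +x), the key switch at (-30, +100) mm and the paddle's hinge at (0, -100) mm. Origin: centre of its underside; x away from the robot, z up.
- rack: Wooden peg rack lying flat, fixed, 70 (x) x 264 (y) x 30 mm; four slots 20 x 12 mm along its y at -81, -27, 27 and 81 mm hold the key and three pawns, in any order. Origin: centre of its underside.
- dice_cup: Glass dice cup, 74 mm across, 85 mm tall, bystander; origin under its centre.
- checkers0: Stack of black checkers, 32 mm across, 40 mm tall, bystander; origin under its centre.
- checkers1: Stack of black checkers, 32 mm across, 32 mm tall, bystander; origin under its centre.
- opener: Steel bottle opener lying flat, 122 mm long, 5 mm thick, bystander; origin near its middle.
- pawn0: Wooden pawn, 28 mm across, standing 44 mm above the rack with a round head, bystander; origin at the end of its stem, 14 mm below the rack's top.
- pawn1: Wooden pawn, 28 mm across, standing 44 mm above the rack with a round head, bystander; origin at the end of its stem, 14 mm below the rack's top.
- pawn2: Wooden pawn, 28 mm across, standing 44 mm above the rack with a round head, bystander; origin at the end of its stem, 14 mm below the rack's top.
Not all that is in view belongs to the job. Of the things shaped like the part that bears key_bow, the bare steel one is meant.

How it is judged:
By the outcome, as a careful person would: the job done as asked, in the order asked, and still so for the second after the job is handed in, while the arm keeps its last pose, push and grip.
It also fails if it takes over 64 s, if anything falls off the work surface, if the arm or the gripper's body presses on something with over 40 N, if the wrist force passes 120 N, or if a joint passes its speed limit or range.

## Working session

There is one attempt and no reset: what is moved stays moved. The work goes in short steps, Python scripts to look and compute and a tool call to move; the robot and the scene stay as the last step left them, time stands still between calls to the robot, and variables do not carry over. Pictures are saved under pics/ and viewed, about 8 in all and at most 12, crops included, and the job is handed in when it is done.

Besides the shell and the picture viewer there is one more tool, called after "Call:" by a JSON object that holds its "fn" and its "kwargs". arm_command: Moves the arm, as the interface text tells. Its arguments: {"type":"object","properties":{"series":{"type":"string"}},"required":["series"]}

```bash
mkdir -p pics; cat > h.py <<'E'
from bench import arm, optics, job
import numpy as np, cv2
def f(p): return p["pixels"].shape[0]/2/np.tan(np.radians(p["vertical_fov"])/2)
def proj(p,X):
    c=np.array(p["view"])@np.append(X,1); return np.array([p["cx"],p["cy"]])+f(p)*c[:2]/c[2]
def ray(p,u,z):
    V=np.array(p["view"]); R=V[:3,:3]; o=-R.T@V[:3,3]
    d=R.T@np.array([(u[0]-p["cx"])/f(p),(u[1]-p["cy"])/f(p),1]); return o+d*(z-o[2])/d[2]
def st():
    s=arm.observe(); print({k:np.round(s[k],4).tolist() for k in("time_s","eef_pos","eef_rot","force","width","joint_pos")})
E
python3 - <<'E'
from h import *
st()
ims=[]
for c in("scene","top"):
    p=optics.read_camera(c); cv2.imwrite(f"pics/{c}0.png",p["pixels"])
    for n in("key_bow","keyway","paddle_pad","console","rack","pawn0","dice_cup","checkers0","opener"):
        for d in optics.landmark_of(n,p)[:4]: print(c,n,round(d["p"],2),np.round(d["centre"],4),proj(p,d["centre"]).round())
E
```

```text
{'time_s': 0.0, 'eef_pos': [0.1906, -0.6208, 0.2134], 'eef_rot': [-0.0007, 0.8042, -0.5944, -0.0008], 'force': [0.0093, 0.5403, -0.4416], 'width': 0.0952, 'joint_pos': [-1.3556, 0.1245, 1.6517, 0.0, 1.3675, -0.0826]}
scene key_bow 0.7 [0.4035 0.17   0.0502] [404. 220.]
scene key_bow 0.59 [0.6175 0.2537 0.0458] [401. 305.]
scene key_bow 0.5 [0.5149 0.2368 0.0509] [413. 265.]
scene keyway 0.8 [ 0.5859 -0.0799  0.0616] [278. 221.]
scene keyway 0.68 [ 7.563e-01 -1.502e-01 -3.000e-04] [213. 272.]
scene paddle_pad 0.78 [ 0.4993 -0.2628  0.0823] [239. 164.]
scene console 0.65 [ 0.5959 -0.1787  0.0026] [245. 221.]
scene console 0.61 [0.5153 0.2593 0.0018] [417. 281.]
scene rack 0.72 [0.5152 0.2611 0.0009] [417. 281.]
scene pawn0 0.72 [0.5293 0.3405 0.0208] [451. 299.]
scene pawn0 0.68 [0.5219 0.2889 0.0139] [429. 286.]
scene pawn0 0.55 [0.5052 0.1802 0.0146] [388. 259.]
scene pawn0 0.26 [0.759  0.1626 0.0037] [329. 344.]
scene dice_cup 0.58 [7.602e-01 1.624e-01 1.000e-04] [328. 345.]
scene checkers0 0.45 [3.923e-01 8.910e-02 3.000e-04] [373. 215.]
scene opener 0.69 [ 0.5004 -0.4354  0.0017] 
[... 210 characters left out ...]
292. 207.]
top paddle_pad 0.8 [ 0.5031 -0.2614  0.0843] [357. 235.]
top paddle_pad 0.22 [ 0.5867 -0.0725  0.0645] [291. 206.]
top console 0.8 [ 0.5877 -0.1861  0.0006] [328. 210.]
top rack 0.72 [0.5123 0.2327 0.0511] [186. 229.]
top rack 0.71 [ 0.5159  0.2611 -0.001 ] [180. 230.]
top pawn0 0.53 [0.5028 0.1831 0.0155] [205. 234.]
top pawn0 0.51 [0.5258 0.3435 0.0176] [151. 225.]
top pawn0 0.42 [0.5183 0.2892 0.0164] [169. 228.]
top dice_cup 0.89 [0.76   0.1592 0.0021] [217. 152.]
top dice_cup 0.47 [0.5185 0.2892 0.0192] [169. 228.]
top checkers0 0.6 [ 0.7564 -0.1517 -0.0008] [317. 156.]
top checkers0 0.43 [0.3989 0.0866 0.0005] [236. 270.]
top opener 0.53 [ 0.5011 -0.4333 -0.0032] [409. 240.]
```

```bash
python3 - <<'E'
from h import *
a=cv2.imread("pics/scene0.png");b=cv2.imread("pics/top0.png")
A=cv2.resize(a[190:330,350:470],None,fx=3.3,fy=3.3,interpolation=cv2.INTER_CUBIC)
B=cv2.resize(b[175:290,130:260],None,fx=3,fy=3,interpolation=cv2.INTER_CUBIC)
c=np.zeros((600,800,3),np.uint8);c[:A.shape[0],:A.shape[1]]=A;c[:B.shape[0],400:400+B.shape[1]]=B
C=cv2.resize(b[140:280,240:440],None,fx=1.7,fy=1.7);c[352:352+C.shape[0],400:400+C.shape[1]]=C
cv2.imwrite("pics/crop1.png",c)
E
```

```text
(no output)
```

View pics/scene0.png

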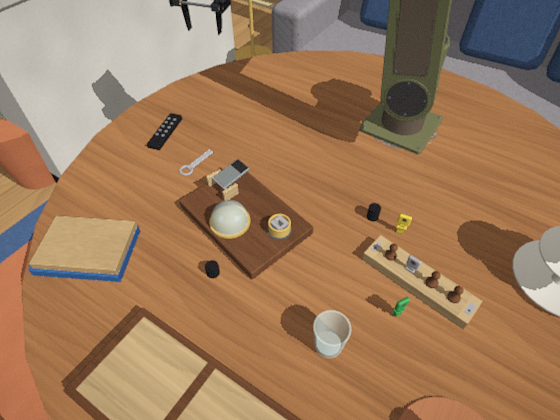

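View pics/crop1.png

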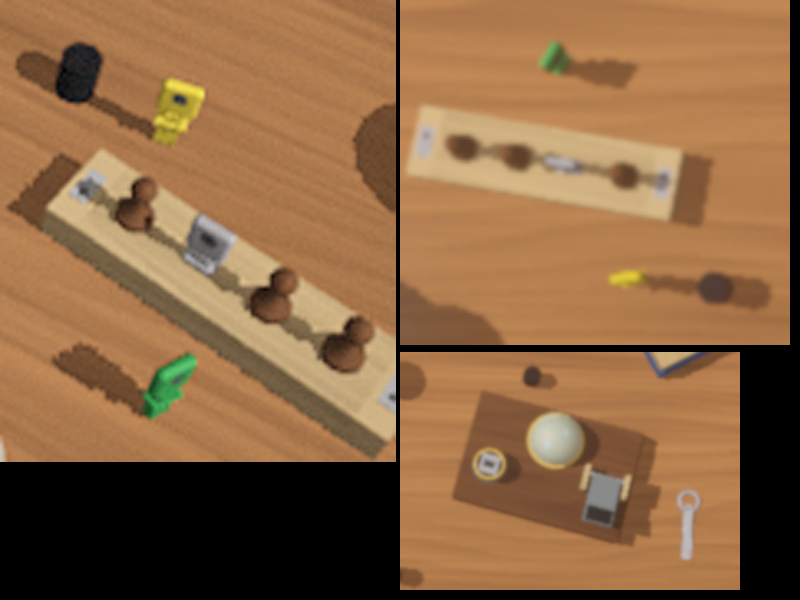

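Three key-shaped things: yellow (404,220), green (401,305) and bare steel (413,265). The steel one stands in the rack slot and is confirmed by the crop. Moving above it.

Call:
{"fn": "arm_command", "kwargs": {"series": "14 38 0 0 0 0.052 1;14 38 0 0 0 0.052 1;14 38 0 0 0 0.052 1;14 38 0 0 0 0.052 1;14 38 0 0 0 0.052 1;14 38 0 0 0 0.052 1;14 38 0 0 0 0.052 1;14 38 0 0 0 0.052 1"}}

```text
time_s: 1.67
eef_pos: [0.3008, -0.313, 0.2117]
eef_rot: [0.0, 0.911, -0.412, -0.0]
force: [-0.0, -0.2, -0.4]
width: 0.0951
```

Call:
{"fn": "arm_command", "kwargs": {"series": "14 38 0 0 0 0.052 1;14 38 0 0 0 0.052 1;14 38 0 0 0 0.052 1;14 38 0 0 0 0.052 1;14 38 0 0 0 0.052 1;14 38 0 0 0 0.052 1;14 38 0 0 0 0.052 1;14 38 0 0 0 0.052 1"}}

```text
time_s: 2.33
eef_pos: [0.4126, 0.0013, 0.2148]
eef_rot: [0.0, 0.978, -0.207, 0.006]
force: [0.0, -0.5, -0.4]
width: 0.0951
```

Call:
{"fn": "arm_command", "kwargs": {"series": "14 33 -2 0 0 0.04 1;14 33 -2 0 0 0.04 1;14 33 -2 0 0 0.04 1;14 33 -2 0 0 0.04 1;14 33 -2 0 0 0.04 1;14 33 -2 0 0 0.04 1;12 28 -2 0 0 0.03 1;0 0 0 0 0 0 1"}}

```text
time_s: 3.0
eef_pos: [0.5122, 0.2478, 0.2026]
eef_rot: [-0.003, 0.998, -0.06, 0.01]
force: [-0.8, -0.4, -0.6]
width: 0.0949
```

```bash
python3 - <<'E'
from h import *
st()
p=optics.read_camera("wrist"); im=p["pixels"].copy()
for n in("key_bow","pawn0"):
    for d in optics.landmark_of(n,p)[:4]:
        print(n,round(d["p"],2),np.round(d["centre"],4),proj(p,d["centre"]).round())
for m in optics.silhouettes("key_bow",p)[:2]:
    M=m["mask"].astype(np.uint8); q=np.argwhere(M)[:,::-1]; print(m["p"],len(q),cv2.minAreaRect(q.astype(np.float32)))
    c,_=cv2.findContours(M,0,1); cv2.drawContours(im,c,-1,(0,0,255),1)
cv2.imwrite("pics/w1.png",im)
E
```

```text
{'time_s': 3.0, 'eef_pos': [0.5122, 0.2478, 0.2026], 'eef_rot': [-0.0026, 0.9981, -0.0603, 0.0105], 'force': [-0.8151, -0.4272, -0.5786], 'width': 0.0949, 'joint_pos': [0.3581, -0.0604, 1.8595, -0.0038, 1.3212, 0.4797]}
key_bow 0.77 [0.6155 0.254  0.0486] [383. 174.]
key_bow 0.73 [0.51   0.232  0.0552] [274. 212.]
key_bow 0.58 [0.4047 0.1646 0.0506] [179. 286.]
pawn0 0.82 [0.5039 0.1806 0.0156] [274. 246.]
pawn0 0.69 [0.5196 0.2855 0.0187] [277. 149.]
pawn0 0.6 [0.5296 0.3391 0.0145] [280.  92.]
0.75 173 ((189.1351318359375, 278.6891784667969), (9.370742797851562, 44.71652603149414), 9.462321281433105)
0.74 527 ((276.0, 208.5), (39.0, 14.0), 90.0)
```

View pics/w1.png

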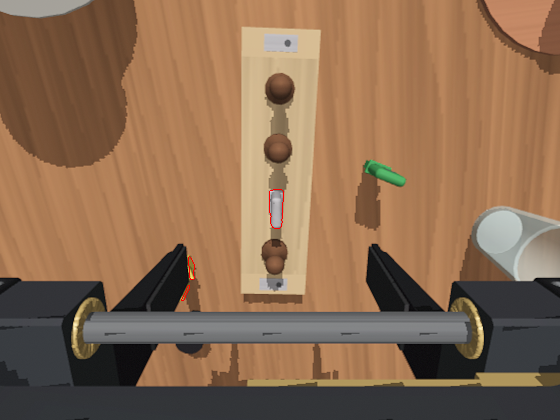

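```bash
cat >> h.py <<'E'
from scipy.spatial.transform import Rotation as Ro
def delta(x,y,z,ang):
    s=arm.observe(); w,a,b,c=s["eef_rot"]; R=Ro.from_quat([a,b,c,w])
    D=Ro.from_matrix(np.array([[np.cos(ang),np.sin(ang),0],[np.sin(ang),-np.cos(ang),0],[0,0,-1.]]))
    ax=R.as_matrix()[:,0]
    print("pos",np.round(s["eef_pos"],4),"ang",np.arctan2(ax[1],ax[0]).round(4),"d mm",((np.array([x,y,z])-s["eef_pos"])*1e3).round(1),"rot",(D*R.inv()).as_rotvec().round(4),"F",np.round(s["force"],1),"w",np.round(s["width"],4),"t",s["time_s"])
E
python3 - <<'E'
from h import *
delta(.511,.2335,.038,-.145)
p=optics.read_camera("wrist")
for u in((276,189),(276,228),(276,208)): print(ray(p,u,.074).round(4))
for u in((283,40),(277,288)): print(ray(p,u,.03).round(4))
E
```

```text
pos [0.511  0.243  0.2032] ang -0.1261 d mm [  -0.    -9.5 -165.2] rot [-0.0018  0.0213 -0.0189] F [-0.1 -0.5  0.3] w 0.095 t 3.2
[0.5135 0.2528 0.074 ]
[0.5089 0.217  0.074 ]
[0.5113 0.2356 0.074 ]
[0.5364 0.3765 0.03  ]
[0.4999 0.132  0.03  ]
```

Call:
{"fn": "arm_command", "kwargs": {"series": "0 -3 -25 0 0.005 -0.006 1;0 -3 -25 0 0.005 -0.006 1;0 -3 -20 0 0.005 -0.006 1;0 0 -15 0 0.005 0 1;0 0 0 0 0 0 1;0 0 0 0 0 0 1;0 0 0 0 0 0 1;0 0 0 0 0 0 1"}}

```text
time_s: 3.92
eef_pos: [0.5126, 0.2266, 0.1224]
eef_rot: [-0.003, 0.997, -0.078, 0.006]
force: [0.7, 0.4, 0.5]
width: 0.0952
```

```bash
python3 - <<'E'
from h import *
delta(.511,.2345,.038,-.145)
p=optics.read_camera("wrist"); cv2.imwrite("pics/w2.png",p["pixels"])
for d in optics.landmark_of("key_bow",p)[:3]: print(round(d["p"],2),np.round(d["centre"],4),proj(p,d["centre"]).round())
for m in optics.silhouettes("key_bow",p)[:2]:
    M=m["mask"].astype(np.uint8); q=np.argwhere(M)[:,::-1]; print(m["p"],len(q),cv2.boundingRect(M))
for X in((.511,.235,.074),(.511,.25,.074),(.511,.22,.074)): print(proj(p,X))
E
```

```text
pos [0.5126 0.2266 0.1224] ang -0.157 d mm [ -1.6   7.9 -84.4] rot [-0.0051  0.0122  0.012 ] F [0.7 0.4 0.5] w 0.0952 t 3.9167
0.94 [0.615  0.259  0.0472] [414. 154.]
0.72 [0.5099 0.2335 0.0533] [271. 214.]
0.54 [0.5046 0.1775 0.0183] [276. 264.]
0.89 863 (265, 188, 19, 52)
[272.59172695 220.94661169]
[268.84652386 199.05584723]
[276.20128848 242.04454934]
```

View pics/w2.png

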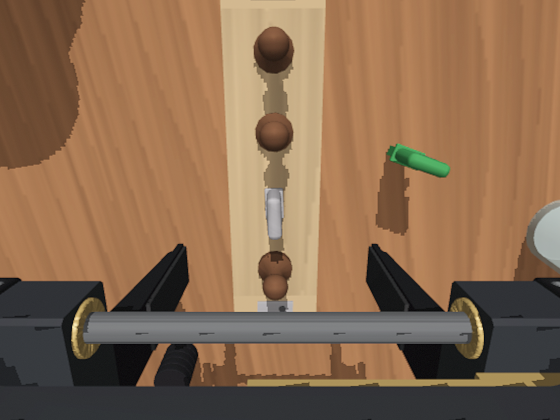

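Call:
{"fn": "arm_command", "kwargs": {"series": "0 4 -10 -0.002 0.006 0.006 1;0 4 -15 -0.003 0.006 0.006 1;0 2 -20 0 0 0 1;0 0 -18 0 0 0 1;0 0 -12 0 0 0 1;0 0 -5 0 0 0 1;0 0 0 0 0 0 1;0 0 0 0 0 0 1"}}

```text
time_s: 4.73
eef_pos: [0.5126, 0.2402, 0.0362]
eef_rot: [-0.0, 0.998, -0.07, 0.0]
force: [0.2, -0.3, 0.2]
width: 0.0954
```

```bash
python3 - <<'E'
from h import *
delta(.513,.2365,.038,-.145)
E
```

```text
pos [0.5126 0.2402 0.0362] ang -0.14 d mm [ 0.4 -3.7  1.8] rot [-0.0006  0.0005 -0.005 ] F [ 0.2 -0.3  0.2] w 0.0954 t 4.7333
```

Call:
{"fn": "arm_command", "kwargs": {"series": "0 -3.5 2 0 0 -0.005 1;0 0 0 0 0 0 1;0 0 0 0 0 0 0;0 0 0 0 0 0 0;0 0 0 0 0 0 0;0 0 0 0 0 0 0;0 0 0 0 0 0 0;0 0 0 0 0 0 0"}}

```text
time_s: 5.4
eef_pos: [0.5159, 0.2372, 0.0433]
eef_rot: [-0.002, 0.997, -0.073, 0.004]
force: [0.7, 0.5, -0.7]
width: 0.0607
```

Call:
{"fn": "arm_command", "kwargs": {"series": "0 0 0 0 0 0 0;0 0 0 0 0 0 0;0 0 0 0 0 0 0;0 0 0 0 0 0 0;0 0 0 0 0 0 0;0 0 0 0 0 0 0;0 0 0 0 0 0 0;0 0 0 0 0 0 0"}}

```text
time_s: 6.07
eef_pos: [0.5149, 0.2374, 0.0429]
eef_rot: [-0.002, 0.997, -0.073, 0.003]
force: [-0.2, -0.2, 0.7]
width: 0.0098
```

```bash
python3 - <<'E'
from h import *
delta(.513,.2365,.038,-.145)
p=optics.read_camera("wrist"); cv2.imwrite("pics/w3.png",p["pixels"])
E
```

```text
pos [0.5149 0.2374 0.0429] ang -0.1462 d mm [-1.9 -0.9 -4.9] rot [-0.0034  0.0057  0.0012] F [-0.2 -0.2  0.7] w 0.0098 t 6.0667
```

Call:
{"fn": "arm_command", "kwargs": {"series": "0 0 12 0 0 0 0;0 0 20 0 0 0 0;0 0 20 0 0 0 0;0 0 20 0 0 0 0;0 0 20 0 0 0 0;0 0 15 0 0 0 0;0 0 5 0 0 0 0;0 0 0 0 0 0 0"}}

```text
time_s: 6.78
eef_pos: [0.5147, 0.2363, 0.1637]
eef_rot: [-0.001, 0.997, -0.073, 0.005]
force: [0.2, -0.1, 0.5]
width: 0.0096
```

```bash
python3 - <<'E'
from h import *
delta(.53,-.06,.155,-.229)
p=optics.read_camera("wrist"); im=p["pixels"].copy()
for m in optics.silhouettes("key_bow",p)[:2]: print(m["p"],cv2.boundingRect(m["mask"].astype(np.uint8)))
s=arm.observe(); w,a,b,c=s["eef_rot"]; R=Ro.from_quat([a,b,c,w]).as_matrix()
for v in((0,.015,-.031),(0,-.015,-.031),(0,0,-.031),(0,0,.037),(0,.008,.037),(0,-.008,.037)): print(v,proj(p,s["eef_pos"]+R@np.array(v)).round(1))
cv2.imwrite("pics/w4.png",cv2.resize(im[180:360,180:380],None,fx=4,fy=3.3,interpolation=2))
E
```

```text
pos [0.5147 0.2363 0.1637] ang -0.1453 d mm [  15.3 -296.3   -8.7] rot [-0.0016  0.0099 -0.0837] F [ 0.2 -0.1  0.5] w 0.0096 t 6.7833
0.79 (373, 151, 50, 30)
0.7 (152, 262, 35, 42)
(0, 0.015, -0.031) [276.6 323. ]
(0, -0.015, -0.031) [276.6 263.8]
(0, 0, -0.031) [276.6 294.2]
(0, 0, 0.037) [276.5 238.1]
(0, 0.008, 0.037) [276.5 249.7]
(0, -0.008, 0.037) [276.5 226.2]
```

View pics/w4.png

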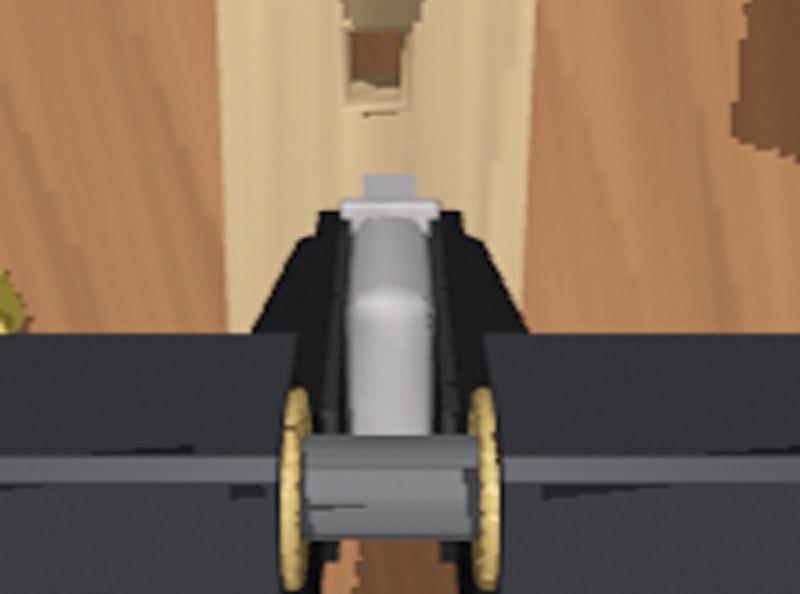

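Call:
{"fn": "arm_command", "kwargs": {"series": "8 -36 0 0 0.001 -0.01 0;8 -36 0 0 0.001 -0.01 0;8 -36 0 0 0.001 -0.01 0;8 -36 0 0 0.001 -0.01 0;8 -36 0 0 0.001 -0.01 0;8 -36 0 0 0.001 -0.01 0;8 -36 -5 0 0.001 -0.01 0;5 -20 -5 0 0.001 -0.01 0"}}

```text
time_s: 7.55
eef_pos: [0.5685, -0.0428, 0.1401]
eef_rot: [-0.0, 0.994, -0.108, -0.008]
force: [-0.4, 0.2, 0.2]
width: 0.0098
```

```bash
python3 - <<'E'
from h import *
delta(.5855,-.0741,.142,-.229)
E
```

```text
pos [ 0.5685 -0.0428  0.1401] ang -0.2169 d mm [ 17.  -31.3   1.9] rot [-0.002  -0.0168 -0.0121] F [-0.4  0.2  0.2] w 0.0098 t 7.55
```

Call:
{"fn": "arm_command", "kwargs": {"series": "5 -10 1 0 -0.006 -0.004 0;5 -10 1 0 -0.006 -0.004 0;4 -7 0 0 -0.004 -0.004 0;3 -4 0 0 0 0 0;0 0 0 0 0 0 0;0 0 0 0 0 0 0;0 0 0 0 0 0 0;0 0 0 0 0 0 0"}}

```text
time_s: 8.22
eef_pos: [0.5841, -0.0753, 0.1361]
eef_rot: [-0.002, 0.993, -0.115, -0.005]
force: [0.1, -0.6, -0.4]
width: 0.0095
```

```bash
python3 - <<'E'
from h import *
delta(.5855,-.0741,.142,-.229)
p=optics.read_camera("wrist"); im=p["pixels"].copy(); np.save("p5.npy",p,allow_pickle=True)
for n in("keyway","paddle_pad"):
  for d in optics.landmark_of(n,p)[:2]: print(n,round(d["p"],2),np.round(d["centre"],4),proj(p,d["centre"]).round(1))
s=arm.observe(); w,a,b,c=s["eef_rot"]; R=Ro.from_quat([a,b,c,w]).as_matrix()
for v in((0,.004,.037),(0,.012,.037),(0,-.004,.037),(0,-.008,.009)): print(v,proj(p,s["eef_pos"]+R@np.array(v)).round(1))
cv2.imwrite("pics/w5.png",cv2.resize(im[130:310,180:380],None,fx=4,fy=3.3,interpolation=2))
E
```

```text
pos [ 0.5841 -0.0753  0.1361] ang -0.2308 d mm [1.4 1.2 5.9] rot [-0.0051 -0.0096  0.0018] F [ 0.1 -0.6 -0.4] w 0.0095 t 8.2167
keyway 0.65 [ 0.5849 -0.0748  0.0634] [279.7 219.5]
(0, 0.004, 0.037) [277.9 244.8]
(0, 0.012, 0.037) [277.9 256.4]
(0, -0.004, 0.037) [277.9 233. ]
(0, -0.008, 0.009) [278.  244.5]
```

View pics/w5.png

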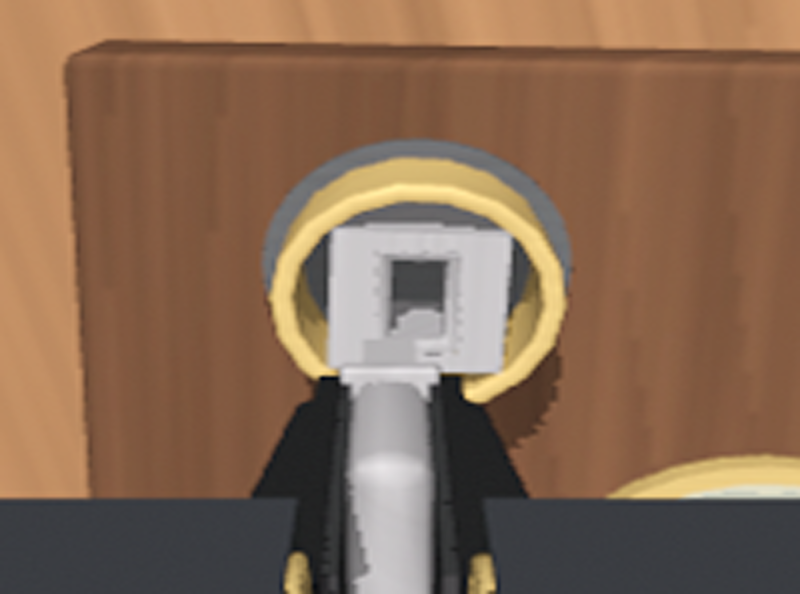

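```bash
python3 - <<'E'
from h import *
p=np.load("p5.npy",allow_pickle=True).item()
g=lambda x,y,z=.065: ray(p,(180+x/4-.0,130+y/3.3),z)
for n,x,y in(("pTL",330,228),("pTR",512,235),("pBR",505,372),("pBL",330,366),("sTL",388,256),("sTR",447,259),("sR",447,330),("sL",388,330),("cTL",375,248),("cTR",462,252),("cBR",458,350)): print(n,g(x,y)[:2].round(4))
s=arm.observe();print(s["eef_pos"],s["time_s"])
E
```

```text
pTL [ 0.5766 -0.0567]
pTR [ 0.6077 -0.0655]
pBR [ 0.5999 -0.0962]
pBL [ 0.5689 -0.0876]
sTL [ 0.5852 -0.0651]
sTR [ 0.5953 -0.0681]
sR [ 0.5917 -0.0841]
sL [ 0.5813 -0.0817]
cTL [ 0.5833 -0.0628]
cTR [ 0.5982 -0.0672]
cBR [ 0.5927 -0.0892]
[ 0.58409304 -0.07561129  0.13615696] 8.3667
```

Slot centre ≈ (0.588, −0.076), yaw ≈ −0.26 (crop px: slot 388–447 × 255–340, blade end 363–412 × 340). Align and lower to just above it.

Call:
{"fn": "arm_command", "kwargs": {"series": "2 1 -3 -0.002 -0.004 -0.01 0;2 1 -5 -0.002 -0.004 -0.01 0;1.5 1 -6 0 0 -0.005 0;0 0 -6 0 0 0 0;0 0 -3 0 0 0 0;0 0 0 0 0 0 0;0 0 0 0 0 0 0;0 0 0 0 0 0 0"}}

```text
time_s: 9.03
eef_pos: [0.5893, -0.0713, 0.1096]
eef_rot: [-0.0, 0.992, -0.129, -0.001]
force: [-0.7, 0.4, 0.1]
width: 0.0099
```

```bash
python3 - <<'E'
from h import *
delta(.5896,-.0723,.11,-.255)
E
```

```text
pos [ 0.5893 -0.0713  0.1096] ang -0.2579 d mm [ 0.3 -1.   0.4] rot [-0.001  -0.0022  0.0029] F [-0.7  0.4  0.1] w 0.0099 t 9.0333
```

```bash
python3 - <<'E'
from h import *
p=optics.read_camera("wrist"); im=p["pixels"].copy(); np.save("p6.npy",p,allow_pickle=True)
cv2.imwrite("pics/w6.png",cv2.resize(im[180:290,220:340],None,fx=6,fy=5,interpolation=2))
delta(.5896,-.0723,.11,-.255)
E
```

```text
pos [ 0.5893 -0.0714  0.1097] ang -0.2579 d mm [ 0.3 -0.9  0.3] rot [-0.001  -0.0021  0.0029] F [0.2 0.1 0.3] w 0.01 t 9.0833
```

View pics/w6.png

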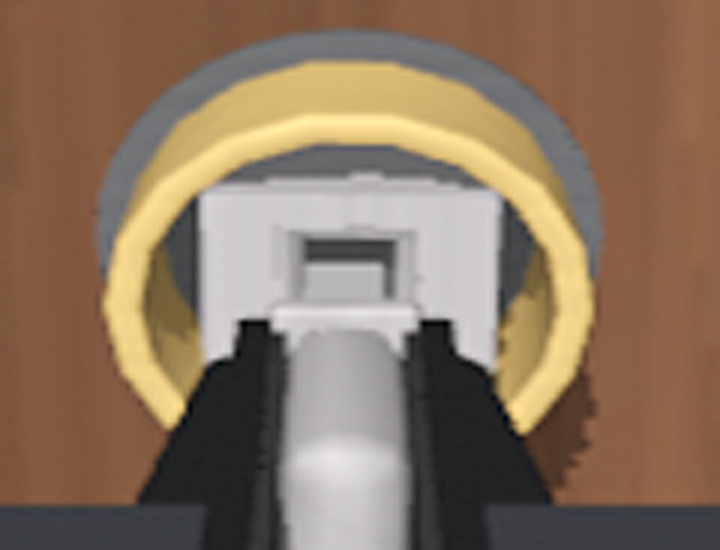

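```bash
python3 - <<'E'
from h import *
p=np.load("p6.npy",allow_pickle=True).item()
g=lambda x,y,z: ray(p,(220+x/6,180+y/5),z)
a=-.258; ax=np.array([np.cos(a),np.sin(a)]); ay=np.array([-np.sin(a),np.cos(a)])
s=g(350,238,.0645)[:2]-.00925*ay
c=g(350,230,.065)[:2]-.0105*ay
pl=(g(200,188,.065)+g(500,188,.065))[:2]/2-.016*ay
b=g(345,263,.0727)[:2]-.008*ay
for q in(s,c,pl): print(q.round(4),"key off x,y mm",((b-q)@ax*1e3).round(2),((b-q)@ay*1e3).round(2))
print(b)
E
```

```text
[ 0.5883 -0.0762] key off x,y mm -0.53 0.92
[ 0.5883 -0.0761] key off x,y mm -0.53 0.89
[ 0.5883 -0.0759] key off x,y mm -0.52 0.68
[ 0.58798974 -0.07514756]
```

Call:
{"fn": "arm_command", "kwargs": {"series": "0.3 -1 0 0 -0.002 0.002 0;0 0 -2 0 0 0 0;0 0 -2 0 0 0 0;0 0 -2 0 0 0 0;0 0 -2 0 0 0 0;0 0 0 0 0 0 0;0 0 0 0 0 0 0;0 0 0 0 0 0 0"}}

```text
time_s: 9.75
eef_pos: [0.5903, -0.0729, 0.1019]
eef_rot: [-0.0, 0.992, -0.128, 0.001]
force: [1.1, -0.4, -1.1]
width: 0.0096
```

```bash
python3 - <<'E'
from h import *
delta(.5896,-.0724,.078,-.258)
E
```

```text
pos [ 0.5903 -0.0729  0.1019] ang -0.2562 d mm [ -0.7   0.5 -23.9] rot [-0.0005  0.002  -0.0018] F [ 1.1 -0.4 -1.1] w 0.0096 t 9.75
```

Call:
{"fn": "arm_command", "kwargs": {"series": "-0.6 0.4 -1 0 0.001 0 0;0 0 -2 0 0 0 0;0 0 -2 0 0 0 0;0 0 -2 0 0 0 0;0 0 -2 0 0 0 0;0 0 0 0 0 0 0;0 0 0 0 0 0 0;0 0 0 0 0 0 0"}}

```text
time_s: 10.42
eef_pos: [0.5897, -0.0728, 0.0921]
eef_rot: [0.0, 0.992, -0.128, 0.001]
force: [-0.1, -0.4, -1.7]
width: 0.0097
```

```bash
python3 - <<'E'
from h import *
delta(.5896,-.0724,.078,-.258)
E
```

```text
pos [ 0.5897 -0.0728  0.0921] ang -0.2561 d mm [ -0.1   0.4 -14.1] rot [ 0.0002  0.0012 -0.0019] F [-0.1 -0.4 -1.7] w 0.0097 t 10.4167
```

Call:
{"fn": "arm_command", "kwargs": {"series": "0 0.2 -2 0 0 0 0;0 0 -2 0 0 0 0;0 0 -2 0 0 0 0;0 0 -2 0 0 0 0;0 0 -2 0 0 0 0;0 0 -1.5 0 0 0 0;0 0 0 0 0 0 0;0 0 0 0 0 0 0"}}

```text
time_s: 11.08
eef_pos: [0.5898, -0.0728, 0.0795]
eef_rot: [0.0, 0.992, -0.128, 0.001]
force: [1.1, -0.0, 0.4]
width: 0.0099
```

```bash
python3 - <<'E'
from h import *
delta(.5896,-.0724,.078,-.258)
E
```

```text
pos [ 0.5898 -0.0728  0.0795] ang -0.2559 d mm [-0.2  0.4 -1.5] rot [ 0.0008  0.0014 -0.0021] F [ 1.1 -0.   0.4] w 0.0099 t 11.0833
```

Down until the shoulder meets the face.

Call:
{"fn": "arm_command", "kwargs": {"series": "0 0 -1 0 0 0 0;0 0 -1 0 0 0 0;0 0 -1 0 0 0 0;0 0 -1 0 0 0 0;0 0 -1 0 0 0 0;0 0 -1 0 0 0 0;0 0 -1 0 0 0 0;0 0 -1 0 0 0 0"}}

```text
time_s: 11.75
eef_pos: [0.5901, -0.0729, 0.0778]
eef_rot: [0.0, 0.992, -0.127, -0.0]
force: [-2.8, 0.4, 4.7]
width: 0.0098
```

```bash
python3 - <<'E'
from h import *
delta(.5896,-.0724,.078,-.258)
p=optics.read_camera("wrist"); im=p["pixels"].copy()
cv2.imwrite("pics/w7.png",cv2.resize(im[180:290,220:340],None,fx=6,fy=5,interpolation=2))
E
```

```text
pos [ 0.5901 -0.0729  0.0778] ang -0.2555 d mm [-0.5  0.5  0.2] rot [ 0.0007 -0.0006 -0.0025] F [-2.8  0.4  4.7] w 0.0098 t 11.75
```

View pics/w7.png

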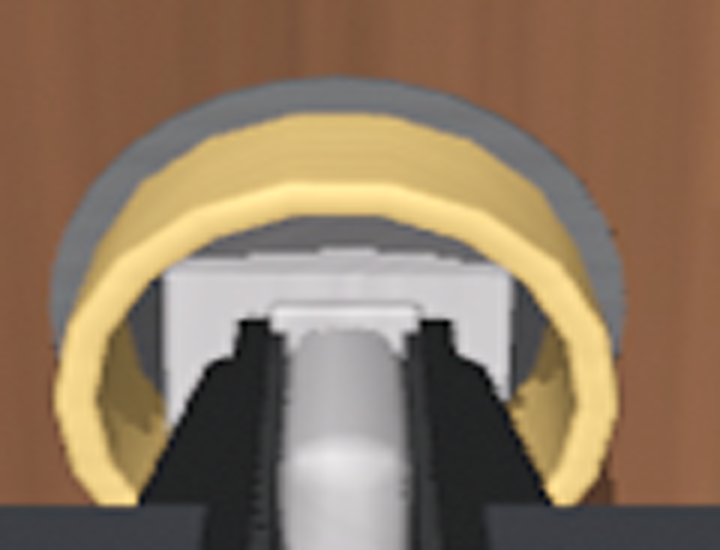

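Shoulder is on the face at the expected height (z 0.0778, 4.7 N). Now the clockwise turn.

Call:
{"fn": "arm_command", "kwargs": {"series": "0.3 -0.2 0 0 0 -0.1 0;0.3 -0.2 0 0 0 -0.1 0;0.3 -0.2 0 0 0 -0.1 0;0.3 -0.2 -0.2 0 0 -0.1 0;0.2 -0.3 0 0 0 -0.1 0;0.2 -0.3 -0.2 0 0 -0.1 0;0.2 -0.3 0 0 0 -0.1 0;0.2 -0.3 -0.2 0 0 -0.1 0"}}

```text
time_s: 12.47
eef_pos: [0.5916, -0.075, 0.078]
eef_rot: [0.001, 0.855, -0.518, -0.001]
force: [-0.6, -0.9, 2.4]
width: 0.0098
```

```bash
python3 - <<'E'
from h import *
delta(.5919,-.0769,.0775,-1.62)
print(np.round(arm.observe()["wrist_torque"],2))
E
```

```text
pos [ 0.5916 -0.075   0.078 ] ang -1.0902 d mm [ 0.3 -1.9 -0.5] rot [-5.000e-04 -2.100e-03 -5.298e-01] F [-0.6 -0.9  2.4] w 0.0098 t 12.4667
[-0.08  0.2   0.09]
```

Call:
{"fn": "arm_command", "kwargs": {"series": "0.1 -0.3 0 0 0 -0.1 0;0 -0.3 -0.2 0 0 -0.1 0;0 -0.4 0 0 0 -0.1 0;0 -0.4 -0.2 0 0 -0.09 0;0 -0.3 0 0 0 -0.08 0;0 -0.2 -0.2 0 0 -0.06 0;0 0 0 0 0 -0.02 0;0 0 0 0 0 0 0"}}

```text
time_s: 13.13
eef_pos: [0.592, -0.0771, 0.078]
eef_rot: [-0.001, -0.672, 0.74, 0.0]
force: [-0.8, 0.1, 1.0]
width: 0.0099
```

```bash
python3 - <<'E'
from h import *
delta(.5919,-.0769,.0775,-1.62)
print(np.round(arm.observe()["wrist_torque"],2))
E
```

```text
pos [ 0.592  -0.0771  0.078 ] ang -1.6676 d mm [-0.1  0.2 -0.5] rot [ 0.0003 -0.0017  0.0476] F [-0.8  0.1  1. ] w 0.0099 t 13.1333
[-0.05  0.19  0.16]
```

Call:
{"fn": "arm_command", "kwargs": {"series": "0 -0.2 -0.3 0 0 -0.03 0;0 0 -0.3 0 0 -0.03 0;0 0 -0.3 0 0 -0.03 0;0 0 -0.3 0 0 -0.02 0;0 0 -0.5 0 0 -0.02 0;0 0 -0.5 0 0 -0.02 0;0 0 -0.5 0 0 -0.02 0;0 0 -0.5 0 0 -0.02 0"}}

```text
time_s: 13.8
eef_pos: [0.5919, -0.0775, 0.0779]
eef_rot: [-0.002, -0.602, 0.799, 0.0]
force: [-3.5, -0.2, 6.0]
width: 0.0112
```

```bash
python3 - <<'E'
from h import *
delta(.5919,-.0769,.0775,-1.62)
print(np.round(arm.observe()["wrist_torque"],2))
E
```

```text
pos [ 0.5919 -0.0775  0.0779] ang -1.8506 d mm [ 0.   0.6 -0.4] rot [ 0.0031 -0.0035  0.2307] F [-3.5 -0.2  6. ] w 0.0112 t 13.8
[0.01 0.78 0.88]
```

Torque rose to 0.88 N·m and the pads began to twist on the bow, so it is at the stop. Unwind slightly, then open.

Call:
{"fn": "arm_command", "kwargs": {"series": "0 0.2 0 0 0 0.05 0;0 0.2 0 0 0 0.05 0;0 0 0 0 0 0.04 0;0 0 0 0 0 0 0;0 0 0 0 0 0 0.3;0 0 0 0 0 0 0.4;0 0 0 0 0 0 0.4;0 0 0 0 0 0 0.4"}}

```text
time_s: 14.47
eef_pos: [0.5922, -0.0767, 0.0763]
eef_rot: [-0.001, -0.653, 0.757, 0.0]
force: [0.5, 0.3, 0.2]
width: 0.0311
```

```bash
python3 - <<'E'
from h import *
delta(.5919,-.0769,.17,-1.68)
print(np.round(arm.observe()["wrist_torque"],2))
E
```

```text
pos [ 0.5922 -0.0767  0.0763] ang -1.7174 d mm [-0.3 -0.2 93.7] rot [ 0.001  -0.0014  0.0374] F [0.5 0.3 0.2] w 0.0311 t 14.4667
[ 0.02 -0.02 -0.04]
```

Call:
{"fn": "arm_command", "kwargs": {"series": "0 0 5 0 0 0 0.4;0 0 12 0 0 0 0.4;0 0 15 0 0 0 0.4;0 0 20 0 0 0 0.4;0 0 20 0 0 0 0.4;0 0 20 0 0 0 0.4;0 0 10 0 0 0 0.4;0 0 0 0 0 0 0.4"}}

```text
time_s: 15.13
eef_pos: [0.5911, -0.0761, 0.186]
eef_rot: [-0.001, -0.652, 0.758, 0.0]
force: [0.1, -0.3, 0.0]
width: 0.0381
```

```bash
python3 - <<'E'
from h import *
delta(.5919,-.0769,.17,-1.68)
p=optics.read_camera("wrist"); im=p["pixels"].copy()
for n in("key_bow","keyway","paddle_pad"):
  for d in optics.landmark_of(n,p)[:2]: print(n,round(d["p"],2),np.round(d["centre"],4),proj(p,d["centre"]).round(1))
q=optics.read_camera("top")
for n in("key_bow","keyway","paddle_pad"):
  for d in optics.landmark_of(n,q)[:3]: print("top",n,round(d["p"],2),np.round(d["centre"],4),proj(q,d["centre"]).round(1))
A=cv2.resize(im[130:330,160:400],(560,467),interpolation=2)
cv2.imwrite("pics/w8.png",A)
E
```

```text
pos [ 0.5911 -0.0761  0.186 ] ang -1.7207 d mm [  0.8  -0.8 -16. ] rot [-0.0001 -0.0014  0.0407] F [ 0.1 -0.3  0. ] w 0.0381 t 15.1333
key_bow 0.9 [ 0.5893 -0.0777  0.0892] [279.5 211.2]
key_bow 0.84 [0.4024 0.1618 0.0522] [ 84.8 396.4]
keyway 0.75 [ 0.5856 -0.0766  0.0627] [278.6 206.3]
paddle_pad 0.75 [ 0.5009 -0.2666  0.081 ] [510.7 273.6]
top key_bow 0.59 [0.4047 0.1689 0.0489] [206.  267.1]
top key_bow 0.48 [ 0.5873 -0.0784  0.0836] [293.1 204.3]
top key_bow 0.44 [0.6156 0.2511 0.0498] [181.5 194.6]
top keyway 0.39 [ 0.5878 -0.0743  0.0649] [291.6 205.2]
top paddle_pad 0.8 [ 0.4978 -0.2646  0.0823] [358.1 236.8]
```

View pics/w8.png

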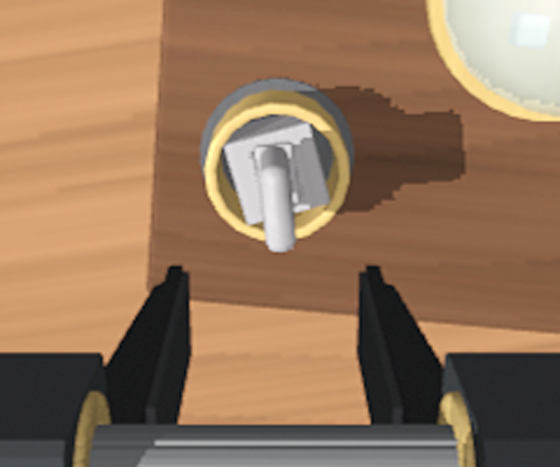

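```bash
python3 - <<'E'
from h import *
p=optics.read_camera("wrist")
g=lambda x,y,z=.065: ray(p,(160+x*240/560,130+y*200/467),z)[:2]
C=[g(225,146),g(305,123),g(328,205),g(248,223)]
for i in range(4):
    d=C[(i+1)%4]-C[i]; print((np.linalg.norm(d)*1e3).round(1),(np.arctan2(d[1],d[0])+i*np.pi/2).round(3))
E=[g(163,0,.035),g(150,290,.035),g(560,332,.035)]
d=E[0]-E[1];print("edge",np.arctan2(d[1],d[0])); d=E[2]-E[1];print(np.arctan2(d[1],d[0]))
E
```

```text
29.7 -1.433
32.0 -1.443
30.2 4.797
30.4 4.827
edge -0.23596617049054044
-1.8328208572004476
```

Barrel reads ≈1.21 rad against the console: at the stop, key home (crop: plate 225–328 × 122–222). Next: over to the paddle with the fingers shut.

Call:
{"fn": "arm_command", "kwargs": {"series": "-13 -27 0 0 0 -0.01 0;-13 -27 0 0 0 -0.01 0;-13 -27 -3 0 0 -0.01 0;-13 -27 -5 0 0 -0.02 0;-13 -27 -10 0 0 -0.02 0;-13 -27 -10 0 0 -0.01 0;-8 -15 -10 0 0 0 0;0 0 0 0 0 0 0"}}

```text
time_s: 16.25
eef_pos: [0.4983, -0.2573, 0.1387]
eef_rot: [-0.003, -0.622, 0.783, 0.005]
force: [-0.1, 0.9, 0.1]
width: 0.0006
```

```bash
python3 - <<'E'
from h import *
delta(.5015,-.2608,.1,-1.81)
p=optics.read_camera("wrist")
for n in("paddle_pad",):
  for d in optics.landmark_of(n,p)[:2]: print(n,round(d["p"],2),np.round(d["centre"],4),proj(p,d["centre"]).round(1))
print(proj(p,(.5026,-.2611,.0815)))
cv2.imwrite("pics/w9.png",p["pixels"])
E
```

```text
pos [ 0.4983 -0.2573  0.1387] ang -1.7991 d mm [  3.2  -3.5 -38.7] rot [-0.0042 -0.0112 -0.0109] F [-0.1  0.9  0.1] w 0.0006 t 16.25
paddle_pad 0.75 [ 0.5045 -0.2643  0.0799] [285.2 214.5]
[281.22414698 218.81210921]
```

View pics/w9.png

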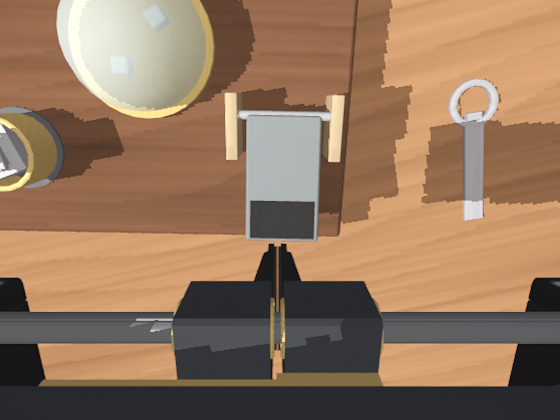

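Pad (black, ≈(282,220)) agrees with the predicted (281,219). Descend above it.

Call:
{"fn": "arm_command", "kwargs": {"series": "1.5 -1.5 -8 -0.002 -0.005 -0.005 0;1.5 -1.5 -12 -0.002 -0.005 -0.005 0;0 0 -12 0 0 0 0;0 0 -10 0 0 0 0;0 0 -4 0 0 0 0;0 0 0 0 0 0 0;0 0 0 0 0 0 0;0 0 0 0 0 0 0"}}

```text
time_s: 17.02
eef_pos: [0.5081, -0.2539, 0.0931]
eef_rot: [0.002, -0.622, 0.783, -0.003]
force: [0.4, -0.0, -0.7]
width: 0.0006
```

```bash
python3 - <<'E'
from h import *
delta(.5018,-.261,.069,-1.81)
E
```

```text
pos [ 0.5081 -0.2539  0.0931] ang -1.7998 d mm [ -6.3  -7.1 -24.1] rot [ 0.0012  0.0067 -0.0102] F [ 0.4 -0.  -0.7] w 0.0006 t 17.0167
```

Call:
{"fn": "arm_command", "kwargs": {"series": "-3 -3 0 0 0.003 -0.005 0;-3 -3 0 0 0.003 -0.005 0;0 -1 -2 0 0 0 0;0 0 -2 0 0 0 0;0 0 -2 0 0 0 0;0 0 0 0 0 0 0;0 0 0 0 0 0 0;0 0 0 0 0 0 0"}}

```text
time_s: 17.68
eef_pos: [0.5026, -0.263, 0.089]
eef_rot: [0.0, -0.617, 0.787, -0.003]
force: [-0.5, 0.6, -0.7]
width: 0.0001
```

```bash
python3 - <<'E'
from h import *
delta(.5018,-.261,.069,-1.81)
E
```

```text
pos [ 0.5026 -0.263   0.089 ] ang -1.8118 d mm [ -0.8   2.  -20. ] rot [0.0036 0.0037 0.0018] F [-0.5  0.6 -0.7] w 0.0001 t 17.6833
```

Call:
{"fn": "arm_command", "kwargs": {"series": "-0.5 1.5 -1 0.003 0.003 0 0;0 0 -2 0 0 0 0;0 0 -2 0 0 0 0;0 0 -2 0 0 0 0;0 0 -2 0 0 0 0;0 0 -2 0 0 0 0;0 0 -1 0 0 0 0;0 0 0 0 0 0 0"}}

```text
time_s: 18.35
eef_pos: [0.5018, -0.2613, 0.0771]
eef_rot: [-0.001, -0.617, 0.787, 0.0]
force: [-1.0, 1.0, 3.1]
width: 0.0003
```

```bash
python3 - <<'E'
from h import *
delta(.5018,-.261,.069,-1.81)
E
```

```text
pos [ 0.5018 -0.2613  0.0771] ang -1.811 d mm [ 0.   0.3 -8.1] rot [ 0.0003 -0.0013  0.001 ] F [-1.   1.   3.1] w 0.0003 t 18.35
```

Call:
{"fn": "arm_command", "kwargs": {"series": "0 0 -1.5 0 0 0 0;0 0 -1.5 0 0 0 0;0 0 -1.5 0 0 0 0;0 0 -1.5 0 0 0 0;0 0 -1 0 0 0 0;0 0 -0.3 0 0 0 0;0 0 -0.2 0 0 0 0;0 0 0 0 0 0 0"}}

```text
time_s: 19.02
eef_pos: [0.5011, -0.2611, 0.0701]
eef_rot: [-0.001, -0.617, 0.787, 0.001]
force: [-3.1, 1.7, 5.4]
width: 0.0008
```

```bash
python3 - <<'E'
from h import *
delta(.5018,-.261,.069,-1.81)
E
```

```text
pos [ 0.5011 -0.2611  0.0701] ang -1.811 d mm [ 0.7  0.1 -1.1] rot [-0.0004 -0.0034  0.001 ] F [-3.1  1.7  5.4] w 0.0008 t 19.0167
```

Call:
{"fn": "arm_command", "kwargs": {"series": "0.3 0 -0.7 0 0 0 0;0 0 -0.5 0 0 0 0;0 0 -0.2 0 0 0 0;0 0 -0.1 0 0 0 0;0 0 -0.1 0 0 0 0;0 0 -0.1 0 0 0 0;0 0 0 0 0 0 0;0 0 0 0 0 0 0"}}

```text
time_s: 19.68
eef_pos: [0.5011, -0.2611, 0.0702]
eef_rot: [-0.002, -0.617, 0.787, 0.002]
force: [-3.2, 0.6, 5.6]
width: 0.0005
```

```bash
python3 - <<'E'
from h import *
delta(.5018,-.261,.069,-1.81)
q=optics.read_camera("scene"); w=optics.read_camera("wrist")
delta(.5018,-.261,.069,-1.81)
for n,p in(("s",q),("w",w)):
  for k in("paddle_pad","key_bow"):
    for d in optics.landmark_of(k,p)[:3]: print(n,k,round(d["p"],2),np.round(d["centre"],4),proj(p,d["centre"]).round(1))
A=cv2.resize(w["pixels"][80:300,160:400],(480,440),interpolation=2)
B=cv2.resize(q["pixels"][130:245,190:310],(320,307),interpolation=2)
c=np.zeros((440,800,3),np.uint8);c[:,:480]=A;c[:307,480:]=B;cv2.imwrite("pics/f.png",c)
E
```

```text
pos [ 0.5011 -0.2611  0.0702] ang -1.8108 d mm [ 0.7  0.1 -1.2] rot [-0.0009 -0.0051  0.0008] F [-3.2  0.6  5.6] w 0.0005 t 19.6833
pos [ 0.5011 -0.2611  0.0702] ang -1.8108 d mm [ 0.7  0.1 -1.2] rot [-0.0009 -0.005   0.0008] F [-3.3  0.9  6.1] w 0.0006 t 19.7833
s paddle_pad 0.85 [ 0.5012 -0.2622  0.0737] [238.9 167.3]
s key_bow 0.66 [0.6187 0.2519 0.0455] [400.1 304.6]
s key_bow 0.64 [ 0.5904 -0.0783  0.0856] [277.7 216.5]
s key_bow 0.59 [0.4041 0.167  0.0471] [402.8 220. ]
```

View pics/f.png

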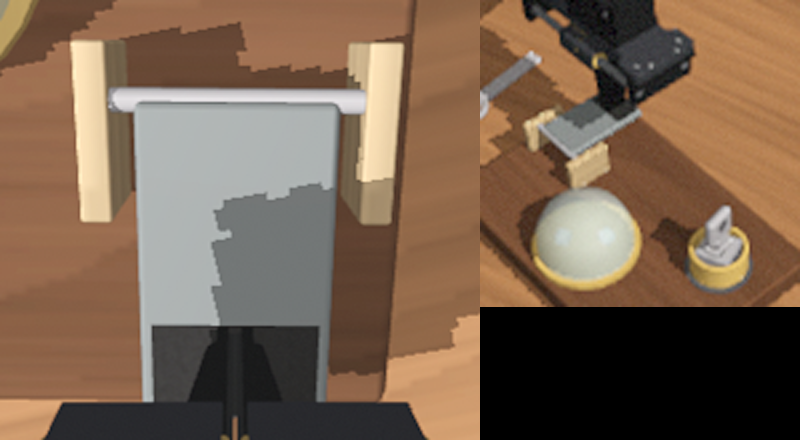

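Call:
{"fn": "arm_command", "kwargs": {"series": "0.5 0 -1.2 0 -0.004 0 0;0.3 0 -1.2 0 0 0 0;0 0 -1 0 0 0 0;0 0 -0.8 0 0 0 0;0 0 -0.8 0 0 0 0;0 0 -0.8 0 0 0 0;0 0 -0.8 0 0 0 0;0 0 -0.8 0 0 0 0"}}

```text
time_s: 20.65
eef_pos: [0.5014, -0.2613, 0.0666]
eef_rot: [-0.001, -0.618, 0.787, 0.002]
force: [-4.0, 2.7, 8.3]
width: 0.0004
```

```bash
python3 - <<'E'
from h import *
delta(.5018,-.261,.069,-1.81)
E
```

```text
pos [ 0.5014 -0.2613  0.0666] ang -1.8103 d mm [0.4 0.3 2.4] rot [-0.0016 -0.0038  0.0003] F [-4.   2.7  8.3] w 0.0004 t 20.65
```

Call:
{"fn": "arm_command", "kwargs": {"series": "0 0 1 0 -0.003 0 0;0 0 1 0 0 0 0;0 0 0 0 0 0 0;0 0 0 0 0 0 0;0 0 -0.2 0 0 0 0;0 0 -0.2 0 0 0 0;0 0 -0.2 0 0 0 0;0 0 -0.2 0 0 0 0"}}

```text
time_s: 21.32
eef_pos: [0.5016, -0.2613, 0.0701]
eef_rot: [0.0, -0.618, 0.786, 0.001]
force: [-2.8, 1.2, 4.7]
width: 0.0
```

```bash
python3 - <<'E'
from h import *
delta(.5018,-.261,.069,-1.81)
E
```

```text
pos [ 0.5016 -0.2613  0.0701] ang -1.8102 d mm [ 0.2  0.3 -1.1] rot [-0.0019 -0.0009  0.0002] F [-2.8  1.2  4.7] w 0.0 t 21.3167
```

Call:
{"fn": "arm_command", "kwargs": {"series": "0 0 -0.7 0 0 0 0;0 0 -0.7 0 0 0 0;0 0 -0.6 0 0 0 0;0 0 -0.4 0 0 0 0;0 0 -0.4 0 0 0 0;0 0 -0.4 0 0 0 0;0 0 -0.4 0 0 0 0;0 0 -0.4 0 0 0 0"}}

```text
time_s: 21.98
eef_pos: [0.5015, -0.2613, 0.069]
eef_rot: [-0.0, -0.618, 0.786, 0.002]
force: [-4.3, 2.1, 6.4]
width: 0.0004
```

```bash
python3 - <<'E'
from h import *
delta(.5018,-.261,.069,-1.81)
p=optics.read_camera("scene")
delta(.5018,-.261,.069,-1.81)
E
```

```text
pos [ 0.5015 -0.2613  0.069 ] ang -1.81 d mm [0.3 0.3 0. ] rot [-0.0025 -0.0023 -0.    ] F [-4.3  2.1  6.4] w 0.0004 t 21.9833
pos [ 0.5015 -0.2613  0.069 ] ang -1.81 d mm [ 0.3  0.3 -0. ] rot [-0.0025 -0.0023 -0.    ] F [-4.   2.3  7.1] w 0.0004 t 22.0333
```

Tip at z = 0.0690 m with about 6.5 N upward, which is half travel, and it holds steady. Handing in.

```bash
python3 - <<'E'
from h import *
print(job.job_done()); st()
E
```

```text
the job is handed in; nothing more can be done
None
the job is handed in; nothing more can be done
```

The job is handed in at about 22 s: the key is home and turned to its stop, and the shut fingers are holding the paddle at half travel.

- **Key:** I took the bare steel key from the rack. The yellow and green look-alikes, pawns, checkers, dice cup and opener were not touched. Its shoulder met the switch face at the expected height with about 5 N.
- **Turn:** I turned it clockwise until the torque reached 0.88 N·m and the pads began to twist on the bow. I then unwound slightly and let go. The wrist picture put the barrel at about 1.21 rad against the 1.2 stop, and the key was still seated in the last picture.
- **Paddle:** At hand-in the fingertips were at z = 0.0690 m (level is 0.069 m) with about 6.4–7.1 N upward, against a nominal 6 N. That height was steady across the last two readings.

**Checks that disagreed:**
- I first stopped about 1 mm high.
- The correction then went about 2.4 mm past level (0.0666 m), far from the bottom, before I eased back and settled.
- The scene network read the pad about 3.5 mm higher than the fingertip did, when I was still about 1 mm high. That network is only good to about 4 mm, so I relied on the arm's own pose and the force.
- I did not view a picture after the last 1 mm adjustment.

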